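# Change over the glaze feed and open the idle tank

### The job

The feed switch is set towards the robot, feeding the glaze tank with the square filler neck; move its lever to upright (off), pause there for a good second, and then push it fully over to the far side. Only then open that tank for refilling: press its sprung bar-handled cap straight down, twist it a sixth of a turn counter-clockwise (seen from above) while it is down, lift it off, and stand it gently upright on its stem in the empty shallow tray. Let go of everything, do not drop the cap, and leave the other things on the bench where they are.

Things in the scene. Friction and masses are not known exactly. Their poses are not given: they have to be found in the camera images.
- tank: The glaze tank, fixed to the bench: a squat round metal drum, 150 mm across and 75 mm high, with a square steel filler neck (76 x 76 mm, from 75 to 107 mm above the bench) centred on top. Origin: centre of the drum's underside, on the bench; z up. A short outlet tap points along its +x. Two slots for the cap's lugs run along the tank's x axis, either side of the neck's hole.
- cap: The loose cap in the tank's neck, about 0.16 kg, 64 mm tall, upright. Origin: centre of the stem's flat underside, 93 mm above the bench when locked. Stem 27 mm across, 24 mm long; at its foot two lugs (9 mm wide, 6 mm tall) reach 24 mm out along the cap's x axis; above it a disc 66 mm across from z = 24 to 32 mm, then the grip bar. It stands by itself on its stem.
- neck (a point): Centre of the neck's top face, 107 mm above the bench; locked, the cap's disc stands 10 mm above it. Ribs 6 mm deep stop the locked cap turning: press it over 6 mm down (8 mm to the hard stop at 10 mm is good), then turn it 60 degrees counter-clockwise to a stop. Within about 7 degrees of there the lugs meet the slots; let it rise and lift it straight out.
- cap_bar (a point): Centre of the cap's upright grip bar, 48 mm above the cap's origin; axes as the cap's. The bar is 48 mm long along x, 14 mm thick along y and 32 mm tall (z = 32 to 64 mm on the cap). Locked, it lies 60 degrees clockwise (seen from above) of the tank's x axis; free, along the tank's x axis.
- spring_plate (a joint): Travel in m of the spring plate under the cap's stem: 0 with the cap locked, negative as it is pressed, +0.006 (end stop) when the cap has come free. It pushes the cap up with 9 N at 0 and 14 N at -0.010, where the disc meets the neck (hard stop). It keeps pushing the cap until that is 6 mm above its locked height.
- switch_box: The feed changeover switch, fixed to the bench: a grey metal box 120 (x) x 90 (y) x 60 mm high. Origin: centre of its underside; z up. The lever stands in the middle of its top and swings along the box's x axis.
- feed_lever (a joint): Angle of the switch lever in rad: 0 is upright (off); -0.6 is fully towards the robot (the box's -x), feeding the square-necked tank; +0.6 is fully to the far side (the box's +x). Friction holds it where it is left (about 1.6 N at the ball), with no springs and no clicks. The pivot lies along the box's y axis, 55 mm above the bench at the box's centre.
- lever_ball (a point): Centre of the black ball, 24 mm across, at the end of the lever, 75 mm from the pivot; the shaft below it is 10 mm thick.
- tray: The empty shallow metal tray, fixed to the bench: 180 (x) x 150 (y) mm, 20 mm high, walls and floor 4 mm. Origin: centre of its underside; z up.
- tray_in (a point): Centre of the tray's inner floor, 4 mm above the bench; axes as the tray's.
- mould_a: Bystander: black confectionery mould, 78 x 36 x 16 mm. Origin: centre of the underside.
- mould_b: Bystander: black confectionery mould, 54 x 36 x 16 mm. Origin: centre of the underside.
- bonbon_box: Bystander: cardboard box, 55 x 45 x 30 mm. Origin: centre of the underside.
- palette: Bystander: spatula lying beyond the tray.
- coffee_cup: Bystander: lidded paper cup, 84 mm across, 114 mm tall. Origin: centre of the underside.
- tub: Bystander: clear plastic tub, 110 mm across, 65 mm tall. Origin: centre of the underside.
- jar: Bystander: jar, 64 mm across, 75 mm tall. Origin: centre of the underside.
Things that resemble listed ones, but are neither listed nor needed, are in the scene too. Several things have the shape of the tray; the one meant has the colours described above.

How it is judged:
By the outcome, as a careful person would: the job done as asked, in the order asked, and still so for the second after the job is handed in, with the robot touching nothing.
It also fails if it takes over 67 s, if anything falls off the work surface, if the arm or the gripper's body presses on something with over 40 N, if the wrist force passes 120 N, or if a joint passes its speed limit or range.

### The arm

A 6-joint arm with a two-finger parallel gripper is mounted at the origin on the work surface. World frame = base frame: x ahead of the robot, y to its left, z up, the work surface at z = 0. Lengths are in m, angles in rad, forces in N, time in s.
With the tool pointing down it reaches from about 0.375 to 0.975 m from the base axis. Payload 3.8 kg.
Tool frame: the origin (TCP) lies midway between the tips of the shut fingers; the grasp point (between the pads) lies 19 mm behind it; z points along the fingers, y is the line along which they close (so a half turn about z gives the same grasp; the last joint's range is limited). The gripper opens to 85 mm and grips with 20 to 120 N. Pads are 22 mm wide; open, the fingers measure 114 mm over their backs; the gripper's body (76 mm by 85 mm) begins 54 mm behind the grasp point. The pads swing forward as they close: fully open they stand 13 mm farther back than shut.
Start: joints at [1.199, 0.264, 1.604, -0, 1.274, -0.037], TCP at [0.222, 0.638, 0.231] pointing down, gripper open.
Joint ranges: [-2.63, 2.63], [-0.94, 2.18], [0.31, 2.57], [-1.31, 4.45], [0, 2.66], [-2.55, 2.55]. Speed limits (rad/s): [2.57, 2.57, 3.14, 3.14, 3.14, 3.14].

### API

Orientations are given as a rotation vector (axis times angle).
In Python, from workcell import sensors, viewer, job gives the robot as it stands.
- The arm moves only by the shell command python3 -m inch 'ROWS' [FORCE]. ROWS is JSON, one flat list of numbers, 7 for each row, row after row: the shift along the tool's x, y, z in mm, then the turn, a rotation vector about the tool's x, y, z in degrees, then the finger opening in mm, from 0 to 85.4. A call has exactly 8 rows; each row shifts and turns the commanded pose from where the row before left it, along the tool's axes as they then stand; what a row does not reach is not made up. A row lasts 1/10 s, in which the tool goes at most 50 mm and 8.59 degrees, less where a joint would pass 70% of its speed; a pose out of reach is approached as far as the arm can. A call is refused whole if a number of a shift passes 50 or a number of a turn 8.59, either way. A call with a gripper value outside its range is refused whole. The fingers move at their own pace and stop on an object; FORCE is the grip in N (left out, the last holds). Time passes only in rows, so rows that do not move let the fingers close, or fill a call up. It gives the time, the measured TCP pose, the force, the opening and the grip force at its end, in the units of the state.
- sensors.read_state(): the state, without advancing time (a new reading comes with each control period).
- viewer.read_camera(name): name is "scene" or "side" or "wrist"; returns the picture (420x560x3 uint8, red, green, blue); there is no depth.
- viewer.camera_params(name): a dict with "K" (3x3 intrinsics, pixels), "k1" (the pictures are not rectified: a ray, as slopes to the right and down, at radius r is drawn at 1 + k1 r^2 times it, then the intrinsics apply), "world_to_cam" (4x4, takes a point from world to camera coordinates). Camera axes: x right, y down, z forward; pixel columns grow to the right and rows downward; lengths in m; the calibration is good to about 2 mm. A picture is of the moment at which its call begins: read the wrist's pose just before it. camera_params takes no time and is no camera call; for the wrist camera it gives the pose at the moment of the call.
- job.finish_job(): hands the job in; it is judged then, once.
The state is a dict: "time": time; "q": joint angles; "joint_vel": joint speeds; "joint_torque": joint torques, N m; "tool_pos": TCP position; "tcp_rot": TCP orientation; "wrist_force": force on the tool from outside, world axes, zero at the start; "torque": the same for the moment, N m; "width": opening from 0.0 (shut) to 1.0 (fully open); "grip_force": force on a finger pad.
Only numpy, scipy, OpenCV 4.12 (cv2) and the standard library are available. Lean on these libraries where they do the work, as an engineer would, in place of code of your own. Each camera call takes 0.05 s, during which the arm holds its last target. There are 200 camera calls.

## Working session

There is one attempt and no reset: what is moved stays moved. The work goes in short steps, Python scripts to look and compute and a shell command to move; the robot and the scene stay as the last step left them, time stands still between calls to the robot, and variables do not carry over. Pictures are saved under pics/ and viewed, at most 10 in all, crops included, and the job is handed in when it is done.

```bash
mkdir -p pics
cat > h.py <<'E'
import numpy as np, cv2
from workcell import sensors, viewer, job
from scipy.spatial.transform import Rotation as R
def snap(n,f):
    P=viewer.camera_params(n); im=viewer.read_camera(n)
    cv2.imwrite('pics/'+f,im[:,:,::-1]); np.savez('pics/'+f+'.npz',K=P['K'],k1=P['k1'],T=P['world_to_cam']); return im
def ray(f,u,v):
    d=np.load('pics/'+f+'.npz'); K,k1,T=d['K'],float(d['k1']),d['T']
    n=cv2.undistortPoints(np.array([[[u,v]]],float),K,np.array([k1,0,0,0.]))[0,0]
    Rm=T[:3,:3]; return -Rm.T@T[:3,3], Rm.T@np.array([n[0],n[1],1])
def on(f,u,v,z):
    o,d=ray(f,u,v); return (o+d*(z-o[2])/d[2]).round(4)
def tri(f1,p1,f2,p2):
    o1,d1=ray(f1,*p1); o2,d2=ray(f2,*p2)
    s=np.linalg.lstsq(np.c_[d1,-d2],o2-o1,rcond=None)[0]
    a,b=o1+s[0]*d1,o2+s[1]*d2; return ((a+b)/2).round(4), np.linalg.norm(a-b).round(4)
def proj(f,p):
    d=np.load('pics/'+f+'.npz'); T=d['T']
    return cv2.projectPoints(np.array([p],float),cv2.Rodrigues(T[:3,:3])[0],T[:3,3],d['K'],np.array([float(d['k1']),0,0,0.]))[0][0,0].round(1)
E
python3 - <<'E'
from h import *
a=snap('scene','s1.png');b=snap('side','d1.png')
print(sensors.read_state())
E
```

```text
{'time': 0.1, 'q': array([ 1.19909811e+00,  2.64713989e-01,  1.60525889e+00,  2.40093776e-05,
        1.27369865e+00, -3.69025890e-02]), 'joint_vel': array([ 0.00108693, -0.00326617, -0.0038788 ,  0.00016751,  0.00104189,
       -0.00040796]), 'joint_torque': array([-3.17941331e-04, -5.16704786e+01, -3.68590772e+01, -9.98498786e-05,
        6.22993073e-03,  2.02986956e-05]), 'tool_pos': array([0.22154127, 0.63689912, 0.23005056]), 'tcp_rot': array([-0.52337971, -3.09723697,  0.00318981]), 'wrist_force': array([-0.11587544, -0.47863099,  0.33655273]), 'torque': array([ 0.01848119,  0.04627822, -0.00112144]), 'grip_force': 0.0, 'width': 0.9962914387542294}
```

View pics/s1.png

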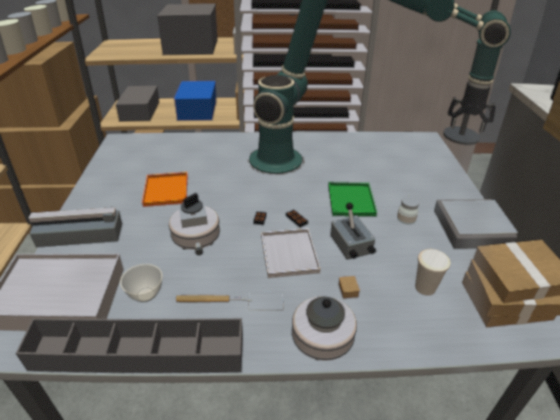

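View pics/d1.png

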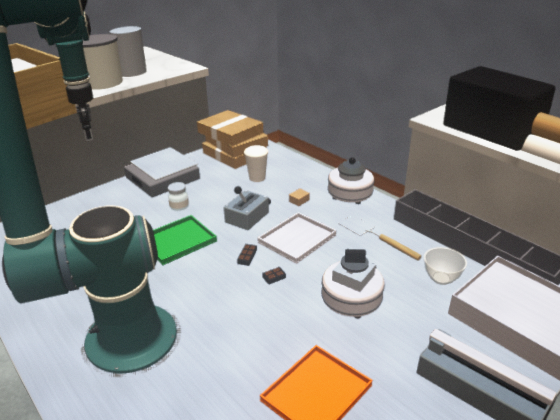

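The scene view shows the square-necked tank at about (194,222), the grey metal tray at (290,252), and the switch at (353,235) with its ball near (350,208). In the side view they are at (353,283), (297,237) and (246,207). I'll enlarge these areas to pick points.

Run:
```python
from h import *
s=cv2.imread('pics/s1.png');d=cv2.imread('pics/d1.png')
def c(im,x,y,w=100,h=75): return cv2.resize(im[y:y+h,x:x+w],(400,300),interpolation=cv2.INTER_CUBIC)
cv2.imwrite('pics/c1.png',np.vstack([np.hstack([c(s,150,180),c(d,305,238)]),np.hstack([c(s,305,190),c(d,200,170)])]))
for n,f in(('tank','s1.png'),('tank','d1.png')):pass
print('tray s',on('s1.png',290,252,.01),'d',on('d1.png',297,237,.01))
print('box s',on('s1.png',353,235,.06),'d',on('d1.png',246,207,.05))
print('ball',tri('s1.png',(350,208),'d1.png',(239,190)))
print('tank s',on('s1.png',194,215,.107),'d',on('d1.png',353,273,.107))
```

```text
tray s [0.5572 0.0289 0.01  ] d [0.5483 0.023  0.01  ]
box s [0.543 0.213 0.06 ] d [0.5031 0.2032 0.05  ]
ball (array([0.4847, 0.2077, 0.1153]), np.float64(0.0004))
tank s [ 0.4993 -0.2496  0.107 ] d [ 0.4529 -0.2716  0.107 ]
```

View pics/c1.png

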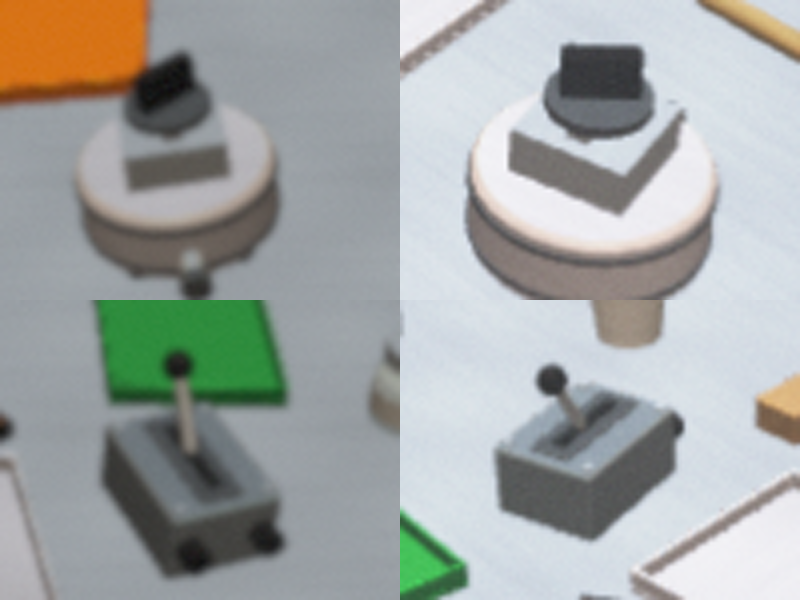

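Run:
```python
from h import *
S=lambda x,y:('s1.png',150+x/4,180+y/4) if y<300 else ('s1.png',305+x/4,190+(y-300)/4)
D=lambda x,y:('d1.png',305+(x-400)/4,238+y/4) if y<300 else ('d1.png',200+(x-400)/4,170+(y-300)/4)
p=lambda q,z:on(*q,z)[:2]
sb=[p(S(*a),.06) for a in((107,430),(210,405),(280,500),(180,522))]
db=[p(D(*a),.06) for a in((498,452),(588,384),(675,410),(594,480))]
print('box s',np.round(sb,3).tolist(),np.mean(sb,0));print('box d',np.round(db,3).tolist(),np.mean(db,0))
b,e=tri('s1.png',S(178,364)[1:],'d1.png',D(551,380)[1:]);print('ball',b,e)
for n,q,z in(('drum top s',S(176,165),.075),('drum top d',D(594,165),.075),('disc s',S(167,107),.125),('disc d',D(599,98),.125),('nf1',S(127,162),.107),('nf2',S(225,150),.107),('dl',D(510,135),.107),('df',D(622,174),.107),('dr',D(685,108),.107),('tap',S(197,280),.03),('bar s1',S(135,78),.157),('bar s2',S(187,55),.157),('bar d1',D(562,45),.157),('bar d2',D(642,47),.157)): print(n,p(q,z))
im=cv2.cvtColor(cv2.imread('pics/s1.png'),cv2.COLOR_BGR2RGB)
ts=[on('s1.png',*q,.02)[:2] for q in((263,234),(309,231),(319,270),(267,274))]
td=[on('d1.png',*q,.02)[:2] for q in((258,238),(297,215),(336,233),(299,259))]
print('tray',np.mean(ts,0),np.mean(td,0),np.round(ts,3).tolist(),np.round(td,3).tolist())
```

```text
box s [[0.483, 0.158], [0.454, 0.242], [0.567, 0.273], [0.589, 0.197]] [0.523175 0.217575]
box d [[0.442, 0.23], [0.555, 0.264], [0.58, 0.186], [0.472, 0.15]] [0.512275 0.207525]
ball [0.4791 0.2066 0.1183] 0.0002
drum top s [ 0.4881 -0.2545]
drum top d [ 0.4667 -0.2637]
disc s [ 0.4832 -0.2562]
disc d [ 0.4676 -0.2625]
nf1 [ 0.5245 -0.2815]
nf2 [ 0.5118 -0.2127]
dl [ 0.421  -0.2358]
df [ 0.4427 -0.3037]
dr [ 0.516  -0.2896]
tap [ 0.5654 -0.2346]
bar s1 [ 0.4914 -0.2744]
bar s2 [ 0.4633 -0.2407]
bar d1 [ 0.4571 -0.2403]
bar d2 [ 0.4898 -0.2733]
tray [0.5647   0.026725] [0.54495 0.01685] [[0.485, -0.05], [0.474, 0.092], [0.644, 0.105], [0.656, -0.04]] [[0.453, 0.085], [0.618, 0.098], [0.636, -0.05], [0.473, -0.066]]
```

```bash
cat >> h.py <<'E'
def go(p,yaw=None):
    """shift (mm, tool axes) and turn about tool z (deg) to TCP p with tool y along +-yaw (deg)"""
    s=sensors.read_state(); Rm=R.from_rotvec(s['tcp_rot']).as_matrix()
    a=np.degrees(np.arctan2(Rm[1,1],Rm[0,1]))
    print('pos',(s['tool_pos']*1000).round(1),'tooly',a.round(1),'tilt',np.degrees(np.arccos(-Rm[2,2])).round(1),'q6',s['q'][5].round(2),'F',s['wrist_force'].round(1),'w',round(s['width']*85.4,1),'g',round(s['grip_force'],1))
    print('shift mm',(Rm.T@(np.array(p)-s['tool_pos'])*1000).round(1),'tool x,y,z',Rm.round(2).T.tolist())
    if yaw is not None:
        w=((yaw-a+90)%180)-90; print('turn z',-w.round(1))
E
python3 - <<'E'
from h import *
go([.47,.205,.24],107)
E
```

```text
pos [221.5 636.9 230.1] tooly 70.8 tilt 0.1 q6 -0.04 F [-0.1 -0.5  0.3] w 85.1 g 0.0
shift mm [-376.6 -326.3   -9.3] tool x,y,z [[-0.94, 0.33, 0.0], [0.33, 0.94, -0.0], [-0.0, -0.0, -1.0]]
turn z -36.2
```

```bash
python3 -m inch '[-37.7,-32.6,-1,0,0,0,85, -37.7,-32.6,-1,0,0,0,85, -37.7,-32.6,-1,0,0,0,85, -37.7,-32.6,-1,0,0,0,85, -37.7,-32.6,-1,0,0,0,85, -37.7,-32.6,-1,0,0,0,85, -37.7,-32.6,-1,0,0,0,85, -37.7,-32.6,-1,0,0,0,85]' 20
python3 -m inch '[-37.7,-32.6,-1,0,0,0,85, -37.7,-32.6,-1,0,0,0,85, 0,0,0,0,0,-7.2,85, 0,0,0,0,0,-7.2,85, 0,0,0,0,0,-7.2,85, 0,0,0,0,0,-7.2,85, 0,0,0,0,0,-7.2,85, 0,0,0,0,0,0,85]'
python3 - <<'E'
from h import *
go([.479,.2066,.24],107)
snap('wrist','w1.png')
print(proj('w1.png',[.479,.2066,.117]),proj('w1.png',[.519,.2145,.06]))
E
```

```text
time: 0.9
tool_pos: [0.4213, 0.2901, 0.239]
tcp_rot: [-0.523, -3.098, 0.0]
wrist_force: [1.1, 0.6, 0.4]
width: 0.994
grip_force: 0.0
time: 1.7
tool_pos: [0.4704, 0.2055, 0.2408]
tcp_rot: [0.46, -3.107, 0.0]
wrist_force: [0.9, 0.6, 0.6]
width: 0.994
grip_force: 0.0
pos [470.4 205.5 240.8] tooly 106.8 tilt 0.1 q6 -1.5 F [0.9 0.6 0.6] w 84.9 g 0.0
shift mm [-8.6 -1.5  0.7] tool x,y,z [[-0.96, -0.29, 0.0], [-0.29, 0.96, -0.0], [-0.0, -0.0, -1.0]]
turn z -0.2
[281.4 209.9] [277.8 233.1]
```

View pics/w1.png

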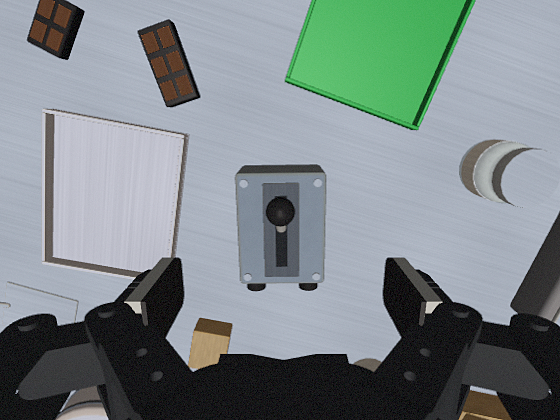

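The wrist view shows the box square to the tool. The ball is at (281,211), box top corners are near (236,173) to (326,283), and the grey tray's corners are at (44,110), (188,135), (175,278), (43,262).

Run:
```python
from h import *
f='w1.png'
c=[on(f,*q,.06)[:2] for q in((236,173),(326,173),(326,283),(239,283))];c=np.array(c)
print('box',c.tolist(),c.mean(0), 'sizes',np.linalg.norm(c[1]-c[0]),np.linalg.norm(c[2]-c[1]),'yaw',np.degrees(np.arctan2(*(c[2]-c[1])[::-1])),np.degrees(np.arctan2(*(c[3]-c[0])[::-1])))
t=np.array([on(f,*q,.02)[:2] for q in((44,110),(188,135),(175,278),(43,262))])
print('tray',t.tolist(),t.mean(0),[np.linalg.norm(t[i]-t[i-1]).round(3) for i in range(4)])
b=on(f,281,211,.117);print('ball',b)
u=np.radians(17); go([b[0],b[1],.098],107)
```

```text
box [[0.4715, 0.158], [0.4463, 0.2417], [0.558, 0.2795], [0.5847, 0.191]] [0.515125 0.21755 ] sizes 0.0874112692963556 0.11792255933450571 yaw 18.696150620719898 16.252429991009368
tray [[0.4731, -0.0549], [0.4549, 0.0955], [0.6225, 0.117], [0.6477, -0.0369]] [0.54955  0.030175] [np.float64(0.176), np.float64(0.151), np.float64(0.169), np.float64(0.156)]
ball [0.48   0.2065 0.117 ]
pos [470.4 205.6 240.8] tooly 106.7 tilt 0.0 q6 -1.5 F [-0.7 -0.3  0.7] w 85.2 g 0.0
shift mm [ -9.5  -1.9 142.8] tool x,y,z [[-0.96, -0.29, 0.0], [-0.29, 0.96, -0.0], [-0.0, -0.0, -1.0]]
turn z -0.3
```

```bash
python3 -m inch '[-3.2,-0.6,35,0,0,0,85, -3.2,-0.6,35,0,0,0,85, -3.1,-0.6,35,0,0,0,60, 0,0,38.5,0,0,0,50, 0,0,0,0,0,0,20, 0,0,0,0,0,0,20, 0,0,0,0,0,0,20, 0,0,0,0,0,0,20]' 25
python3 - <<'E'
from h import *
go([.48,.2065,.097],107)
E
```

```text
time: 2.55
tool_pos: [0.482, 0.2066, 0.0993]
tcp_rot: [-0.458, 3.104, -0.001]
wrist_force: [3.3, -2.6, -6.3]
width: 0.261
grip_force: 24.9
pos [482.  206.6  99.3] tooly 106.8 tilt 0.2 q6 -1.5 F [ 3.3 -2.6 -6.3] w 22.3 g 24.9
shift mm [1.9 0.5 2.3] tool x,y,z [[-0.96, -0.29, -0.0], [-0.29, 0.96, -0.0], [0.0, -0.0, -1.0]]
turn z -0.2
```

```bash
python3 -m inch '[-6.4,0,-3.9,0,0,0,20, -6.8,0,-3.3,0,0,0,20, -7,0,-2.6,0,0,0,20, -7.3,0,-1.8,0,0,0,20, -7.4,0,-1.1,0,0,0,20, -7.5,0,-0.4,0,0,0,20, 0,0,0,0,0,0,20, 0,0,0,0,0,0,20]'
python3 - <<'E'
from h import *
im=cv2.imread('pics/w1.png'); hsv=cv2.cvtColor(im,cv2.COLOR_BGR2HSV)
print(hsv[178,260],hsv[200,245],hsv[280,280],hsv[168,280],hsv[200,225])
top=hsv[200,245].astype(int); sub=im.astype(int)
m=(np.abs(sub-im[200,250].astype(int)).max(2)<22).astype(np.uint8); m[:, :225]=0;m[:,340:]=0;m[:160]=0;m[300:]=0
m=cv2.morphologyEx(m,cv2.MORPH_OPEN,np.ones((3,3)))
n,l,st,_=cv2.connectedComponentsWithStats(m);k=1+np.argmax(st[1:,4]);pts=cv2.findNonZero((l==k).astype(np.uint8))
r=cv2.minAreaRect(pts);print(r);bx=cv2.boxPoints(r);c=np.array([on('w1.png',*q,.06)[:2] for q in bx.astype(float)])
print(c,c.mean(0),[np.linalg.norm(c[i]-c[i-1]).round(4) for i in range(4)])
go([.5204,.2189,.110],107)
E
```

```text
time: 3.35
tool_pos: [0.5218, 0.2191, 0.1115]
tcp_rot: [-0.459, 3.107, -0.0]
wrist_force: [1.9, -4.9, -4.7]
width: 0.264
grip_force: 25.2
[106  45 154] [106  46 154] [107  42 158] [38 16 64] [108  24 193]
((281.0, 227.5), (109.0, 88.0), 90.0)
[[0.4712 0.159 ]
 [0.4466 0.2407]
 [0.5572 0.2782]
 [0.5842 0.1887]] [0.5148  0.21665] [np.float64(0.1168), np.float64(0.0853), np.float64(0.1168), np.float64(0.0935)]
pos [521.8 219.1 111.5] tooly 106.8 tilt 0.1 q6 -1.51 F [ 1.9 -4.9 -4.7] w 22.5 g 25.2
shift mm [1.4 0.2 1.5] tool x,y,z [[-0.96, -0.29, -0.0], [-0.29, 0.96, -0.0], [0.0, 0.0, -1.0]]
turn z -0.2
```

Run:
```python
from h import *
im=cv2.imread('pics/w1.png')[185:240,250:315]; m=(im.max(2)<60).astype(np.uint8)
cnt=max(cv2.findContours(m,0,2)[0],key=cv2.contourArea); (x,y),r=cv2.minEnclosingCircle(cnt);print(x+250,y+185,r,on('w1.png',x+250,y+185,.117))
snap('wrist','w2.png');snap('side','d2.png');snap('scene','s2.png')
a=cv2.imread('pics/w2.png');d=cv2.imread('pics/d2.png')[165:240,195:295];s=cv2.imread('pics/s2.png')[180:255,300:400]
f=lambda q:cv2.resize(q,(400,300),interpolation=cv2.INTER_CUBIC)
cv2.imwrite('pics/c2.png',np.vstack([np.hstack([f(a),f(a[140:350,140:420])]),np.hstack([f(s),f(d)])]))
for t in(-.1,0,.1):
  for nm,C in(('A',(.5204,.2189)),('B',(.5148,.217))):
    p=np.array([C[0]+.075*np.sin(t)*.956,C[1]+.075*np.sin(t)*.292,.055+.075*np.cos(t)]); print(t,nm,proj('s2.png',p),proj('d2.png',p),proj('w2.png',p))
for C in((.5204,.2189),(.5148,.217)): print([proj('w2.png',[C[0]+e*.956,C[1]+e*.292,.06]).tolist() for e in(-.06,0,.06)])
```

```text
280.5 210.5 15.508162498474121 [0.4797 0.206  0.117 ]
-0.1 A [355.3 209.8] [244.5 181.6] [284.1 263.7]
-0.1 B [354.3 208.7] [243.4 182.4] [283.6 250. ]
0 A [356.5 211.2] [245.9 180.4] [284.2 280.9]
0 B [355.5 210.1] [244.8 181.3] [283.7 267.6]
0.1 A [357.7 212.8] [247.3 179.5] [284.2 296.8]
0.1 B [356.7 211.7] [246.3 180.3] [283.7 283.9]
[[283.5, 124.8], [283.8, 226.1], [284.0, 312.9]]
[[283.1, 113.9], [283.4, 216.9], [283.7, 304.9]]
```

View pics/c2.png

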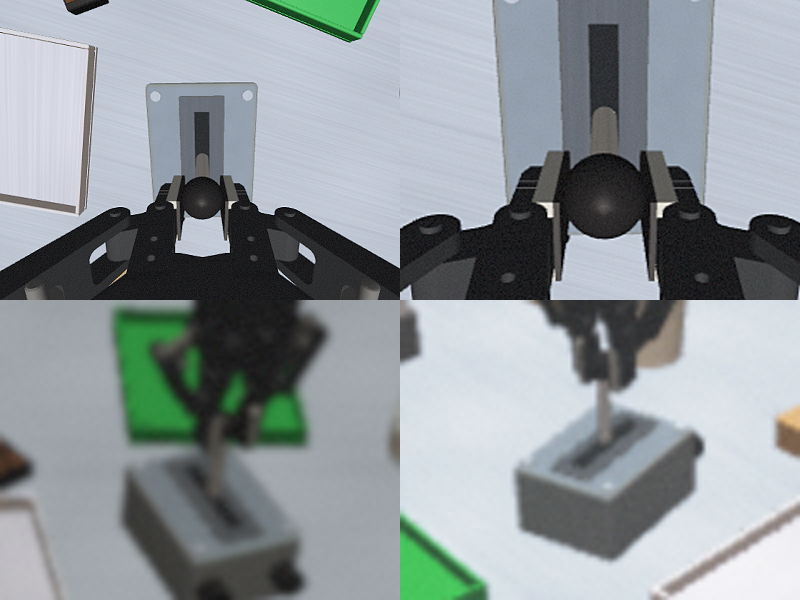

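The lever is within about 0.04 rad of upright, a hair too far. The ball is at about (282,276) and the near box edge at row 116. I'll ease it back 1.5 mm, hold, then push it over.

```bash
python3 -m inch '[1.5,0,0,0,0,0,20, 0,0,0,0,0,0,20, 0,0,0,0,0,0,20, 0,0,0,0,0,0,20, 0,0,0,0,0,0,20, 0,0,0,0,0,0,20, 0,0,0,0,0,0,20, 0,0,0,0,0,0,20]'
python3 -m inch '[0,0,0,0,0,0,20, 0,0,0,0,0,0,20, 0,0,0,0,0,0,20, 0,0,0,0,0,0,20, 0,0,0,0,0,0,20, 0,0,0,0,0,0,20, 0,0,0,0,0,0,20, 0,0,0,0,0,0,20]'
python3 -m inch '[-7.5,0,0.4,0,0,0,20, -7.4,0,1.1,0,0,0,20, -7.3,0,1.8,0,0,0,20, -7,0,2.6,0,0,0,20, -6.8,0,3.3,0,0,0,20, -6.4,0,3.9,0,0,0,20, -2,0,1.3,0,0,0,20, 0,0,0,0,0,0,20]'
```

```text
time: 4.3
tool_pos: [0.52, 0.2185, 0.1116]
tcp_rot: [-0.459, 3.106, -0.0]
wrist_force: [2.5, -5.7, -4.5]
width: 0.263
grip_force: 25.2
time: 5.1
tool_pos: [0.52, 0.2185, 0.1116]
tcp_rot: [-0.459, 3.106, -0.0]
wrist_force: [1.4, -5.0, -4.7]
width: 0.262
grip_force: 25.2
time: 5.9
tool_pos: [0.5635, 0.2321, 0.0975]
tcp_rot: [-0.459, 3.105, 0.001]
wrist_force: [2.7, -3.7, 1.0]
width: 0.258
grip_force: 25.3
```

```bash
python3 -m inch '[-1.5,0,1,0,0,0,20, -1.5,0,1,0,0,0,20, -1.5,0,1,0,0,0,20, 0,0,0,0,0,0,20, 0,0,0,0,0,0,20, 0,0,0,0,0,0,20, 0,0,0,0,0,0,20, 0,0,0,0,0,0,20]'
```

```text
time: 6.7
tool_pos: [0.5661, 0.2329, 0.0952]
tcp_rot: [-0.459, 3.108, 0.0]
wrist_force: [-3.9, -4.7, 9.9]
width: 0.257
grip_force: 24.3
```

```bash
python3 -m inch '[0,0,0,0,0,0,50, 0,0,0,0,0,0,60, 0,0,0,0,0,0,60, 0,0,-30,0,0,0,60, 0,0,-45,0,0,0,85, 0,0,-45,0,0,8,85, 0,0,-35,0,0,8,85, 0,0,0,0,0,8,85]'
python3 -m inch '[0,0,0,0,0,8,85, 0,0,0,0,0,8,85, 0,0,0,0,0,8,85, 0,0,0,0,0,8,85, 0,0,0,0,0,8,85, 0,0,0,0,0,0,85, 0,0,0,0,0,0,85, 0,0,0,0,0,0,85]'
python3 - <<'E'
from h import *
go([.46,-.259,.26],42)
E
```

```text
time: 7.5
tool_pos: [0.5699, 0.2346, 0.2561]
tcp_rot: [0.205, 3.124, 0.009]
wrist_force: [0.2, 0.2, 0.3]
width: 0.994
grip_force: 0.0
time: 8.3
tool_pos: [0.5662, 0.2329, 0.2483]
tcp_rot: [-1.254, -2.88, 0.0]
wrist_force: [0.2, 0.3, -0.6]
width: 0.992
grip_force: 0.0
pos [566.2 232.9 248.3] tooly 43.0 tilt 0.0 q6 -0.4 F [ 0.2  0.3 -0.6] w 84.7 g 0.0
shift mm [-287.6 -412.9  -11.7] tool x,y,z [[-0.68, 0.73, 0.0], [0.73, 0.68, -0.0], [-0.0, 0.0, -1.0]]
turn z 1.0
```

```bash
python3 -m inch '[-26.1,-37.5,-1,0,0,0,85, -26.1,-37.5,-1,0,0,0,85, -26.1,-37.5,-1,0,0,0,85, -26.1,-37.5,-1,0,0,0,85, -26.1,-37.5,-1,0,0,0,85, -26.1,-37.5,-1,0,0,0,85, -26.1,-37.5,-1,0,0,0,85, -26.1,-37.5,-1,0,0,0,85]'
python3 -m inch '[-26.1,-37.5,-1,0,0,0,85, -26.1,-37.5,-1,0,0,0,85, -26.1,-37.5,-1,0,0,0,85, 0,0,0,0,0,0,85, 0,0,0,0,0,0,85, 0,0,0,0,0,0,85, 0,0,0,0,0,0,85, 0,0,0,0,0,0,85]'
python3 - <<'E'
from h import *
go([.4755,-.259,.14],42)
a=snap('wrist','w3.png');s=snap('scene','s3.png');d=snap('side','d3.png')
f=lambda q:cv2.resize(q,(240,180),interpolation=cv2.INTER_CUBIC)
o=np.zeros((420,800,3),np.uint8);o[:,:560]=a;o[:180,560:]=f(s[180:255,300:400]);o[200:380,560:]=f(d[165:240,195:295])
cv2.imwrite('pics/c3.png',o[:,:,::-1])
print(proj('w3.png',[.4755,-.259,.157]))
E
```

```text
time: 9.1
tool_pos: [0.4876, -0.1259, 0.2568]
tcp_rot: [1.254, 2.879, 0.0]
wrist_force: [0.2, -0.8, -0.9]
width: 0.997
grip_force: 0.0
time: 9.9
tool_pos: [0.4593, -0.2569, 0.2595]
tcp_rot: [-1.254, -2.88, -0.0]
wrist_force: [-0.0, 0.4, 0.2]
width: 0.995
grip_force: 0.0
pos [ 459.3 -256.9  259.5] tooly 43.0 tilt 0.0 q6 -1.31 F [-0.   0.4  0.2] w 85.0 g 0.0
shift mm [-12.6  10.5 119.5] tool x,y,z [[-0.68, 0.73, 0.0], [0.73, 0.68, 0.0], [0.0, 0.0, -1.0]]
turn z 1.0
[297.3 221.9]
```

View pics/c3.png

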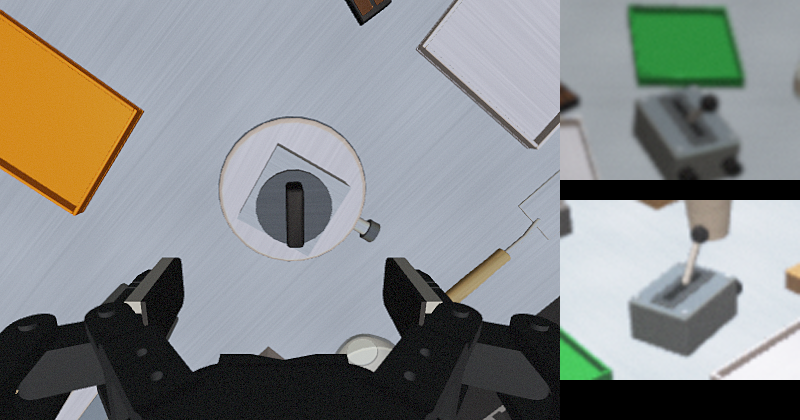

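The lever is over to the far side in both insets. In the wrist view the bar runs from about (294,182) to (296,246), the disc is centred near (294,206), and the tap points to (370,230).

Run:
```python
from h import *
f='w3.png';im=cv2.imread('pics/'+f);g=im.max(2).astype(int)
sub=g[150:262,240:350]; print(g[206,270],g[206,295],g[190,294],g[240,296])
m=(sub<60).astype(np.uint8);c=max(cv2.findContours(m,0,2)[0],key=cv2.contourArea);r=cv2.minAreaRect(c);print('bar',r,cv2.boundingRect(c))
m=(sub<115).astype(np.uint8);c=max(cv2.findContours(m,0,2)[0],key=cv2.contourArea);print('disc',cv2.fitEllipse(c),cv2.minEnclosingCircle(c))
(x,y),rr=cv2.minEnclosingCircle(c);print('disc',on(f,x+240,y+150,.125))
print('bar end',on(f,294,182,.157),on(f,296,246,.157)); print('drum',on(f,293,189,.075),'tap',on(f,370,230,.03))
ne=[on(f,*q,.107) for q in((277,144),(349,186))];print('neck edge',ne)
```

```text
99 57 34 46
bar ((54.60093688964844, 64.4408950805664), (65.21044158935547, 17.859025955200195), 88.69805145263672) (45, 32, 19, 66)
disc ((53.51439666748047, 56.685977935791016), (74.02361297607422, 75.32588958740234), 176.55540466308594) ((53.751739501953125, 58.13457107543945), 39.36458206176758)
disc [ 0.4728 -0.2586  0.125 ]
bar end [ 0.4523 -0.2381  0.157 ] [ 0.4883 -0.274   0.157 ]
drum [ 0.4693 -0.2537  0.075 ] tap [ 0.5766 -0.2342  0.03  ]
neck edge [array([ 0.4264, -0.2298,  0.107 ]), array([ 0.4987, -0.2132,  0.107 ])]
```

```bash
python3 -m inch '[-3,3,30,0,0,0,85, -3,3,30,0,0,0,85, -3,3,30,0,0,0,85, 0,0,25,0,0,0,85, 0,0,15.5,0,0,0,85, 0,0,0,0,0,0,85, 0,0,0,0,0,0,60, 0,0,0,0,0,0,35]' 30
python3 - <<'E'
from h import *
go([.472,-.2575,.129],42)
snap('wrist','w4.png')
E
```

```text
time: 10.85
tool_pos: [0.4728, -0.2594, 0.1308]
tcp_rot: [1.256, 2.876, -0.001]
wrist_force: [-0.6, 0.6, 0.6]
width: 0.688
grip_force: 0.0
pos [ 472.8 -259.4  130.8] tooly 42.8 tilt 0.2 q6 -1.3 F [-0.6  0.6  0.6] w 58.8 g 0.0
shift mm [1.9 0.7 1.8] tool x,y,z [[-0.68, 0.73, -0.0], [0.73, 0.68, 0.0], [0.0, -0.0, -1.0]]
turn z 0.8
```

View pics/w4.png

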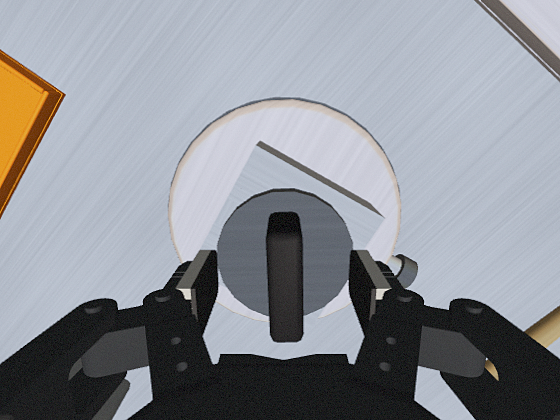

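The bar is centred between the fingers (bar centre column about 285, finger midline about 284) and nearly parallel to the pads. I'll close.

```bash
python3 -m inch '[0,0,0,0,0,0,5, 0,0,0,0,0,0,5, 0,0,0,0,0,0,5, 0,0,0,0,0,0,5, 0,0,0,0,0,0,5, 0,0,0,0,0,0,5, 0,0,0,0,0,0,5, 0,0,0,0,0,0,5]' 100
python3 - <<'E'
from h import *
go([.472,-.2575,.129],42)
P=np.load('pics/w4.png.npz');print(proj('w4.png',[.4728,-.2594,.157]),proj('w4.png',[.472,-.2575,.125]))
E
```

```text
time: 11.7
tool_pos: [0.4722, -0.2589, 0.1301]
tcp_rot: [1.257, 2.878, 0.0]
wrist_force: [-0.3, 2.1, 4.9]
width: 0.142
grip_force: 98.8
pos [ 472.2 -258.9  130.1] tooly 42.8 tilt 0.1 q6 -1.3 F [-0.3  2.1  4.9] w 12.1 g 98.8
shift mm [1.2 0.8 1.1] tool x,y,z [[-0.68, 0.73, -0.0], [0.73, 0.68, 0.0], [0.0, -0.0, -1.0]]
turn z 0.8
[284.4 292.8] [285.5 254.9]
```

```bash
python3 -m inch '[0,0,2,0,0,0,5, 0,0,2,0,0,0,5, 0,0,2,0,0,0,5, 0,0,2,0,0,0,5, 0,0,0.5,0,0,0,5, 0,0,0,0,0,0,5, 0,0,0,0,0,0,5, 0,0,0,0,0,0,5]' 100
python3 - <<'E'
from h import *
go([.472,-.2575,.121],42)
E
```

```text
time: 12.5
tool_pos: [0.4723, -0.259, 0.1225]
tcp_rot: [1.257, 2.878, -0.0]
wrist_force: [-2.8, 2.4, 11.2]
width: 0.144
grip_force: 99.4
pos [ 472.3 -259.   122.5] tooly 42.8 tilt 0.1 q6 -1.3 F [-2.8  2.4 11.2] w 12.3 g 99.4
shift mm [1.3 0.8 1.5] tool x,y,z [[-0.68, 0.73, -0.0], [0.73, 0.68, 0.0], [0.0, -0.0, -1.0]]
turn z 0.8
```

```bash
python3 -m inch '[0,0,0.4,0,0,-7,5, 0,0,0,0,0,-7,5, 0,0,0,0,0,-7,5, 0,0,0,0,0,-7,5, 0,0,0,0,0,-7,5, 0,0,0,0,0,-7,5, 0,0,0,0,0,-7,5, 0,0,0,0,0,-7,5]' 100
python3 -m inch '[0,0,0,0,0,-3,5, 0,0,0,0,0,-2,5, 0,0,0,0,0,0,5, 0,0,0,0,0,0,5, 0,0,0,0,0,0,5, 0,0,0,0,0,0,5, 0,0,0,0,0,0,5, 0,0,0,0,0,0,5]' 100
python3 - <<'E'
from h import *
go([.472,-.2575,.121],102.8);print(sensors.read_state()['torque'])
E
```

```text
time: 13.3
tool_pos: [0.4739, -0.26, 0.123]
tcp_rot: [-0.249, 3.127, -0.005]
wrist_force: [0.2, 0.3, 9.7]
width: 0.139
grip_force: 99.5
time: 14.1
tool_pos: [0.474, -0.26, 0.1231]
tcp_rot: [-0.377, 3.114, -0.006]
wrist_force: [0.6, 0.7, 10.9]
width: 0.145
grip_force: 99.6
pos [ 474.  -260.   123.1] tooly 103.8 tilt 0.3 q6 -2.36 F [ 0.6  0.7 10.9] w 12.4 g 99.6
shift mm [1.3 2.9 2. ] tool x,y,z [[-0.97, -0.24, -0.0], [-0.24, 0.97, -0.0], [0.01, -0.0, -1.0]]
turn z 1.0
[ 0.09660431 -0.03378122  0.03504857]
```

```bash
python3 -m inch '[0,0,-2,0,0,-1,5, 0,0,-2,0,0,0,5, 0,0,-2,0,0,0,5, 0,0,-2,0,0,0,5, 0,0,-2,0,0,0,5, 0,0,-2,0,0,0,5, 0,0,-2,0,0,0,5, 0,0,0,0,0,0,5]' 100
```

```text
time: 14.9
tool_pos: [0.4733, -0.2597, 0.1356]
tcp_rot: [-0.405, 3.112, -0.005]
wrist_force: [3.7, -2.3, 3.6]
width: 0.146
grip_force: 98.7
```

```bash
python3 -m inch '[0,0,-2,0,0,0,5, 0,0,-2,0,0,0,5, 0,0,-3,0,0,0,5, 0,0,-4,0,0,0,5, 0,0,-5,0,0,0,5, 0,0,-5,0,0,0,5, 0,0,-5,0,0,0,5, 0,0,0,0,0,0,5]' 100
```

```text
time: 15.7
tool_pos: [0.472, -0.2591, 0.1613]
tcp_rot: [-0.405, 3.114, -0.002]
wrist_force: [0.0, -0.9, -1.4]
width: 0.141
grip_force: 97.8
```

Run:
```python
from h import *
go([.552,.027,.19],None)
```

```text
pos [ 472.  -259.1  161.3] tooly 104.8 tilt 0.1 q6 -2.38 F [ 0.  -0.9 -1.4] w 12.1 g 97.8
shift mm [-150.5  256.1  -28.9] tool x,y,z [[-0.97, -0.26, -0.0], [-0.26, 0.97, -0.0], [0.0, -0.0, -1.0]]
```

```bash
python3 -m inch '[0,0,-15,0,0,0,5, 0,0,-15,0,0,0,5, -10,17,0,0,0,0,5, -18,31,0,0,0,0,5, -18,31,0,0,0,0,5, -18,31,0,0,0,0,5, -18,31,0,0,0,0,5, -18,31,0,0,0,0,5]' 100
python3 -m inch '[-18,31,0,0,0,0,5, -18,31,0,0,0,0,5, -14.5,22.1,0,0,0,0,5, 0,0,0,0,0,0,5, 0,0,20,0,0,0,5, 0,0,25,0,0,0,5, 0,0,25,0,0,0,5, 0,0,0,0,0,0,5]' 100
python3 - <<'E'
from h import *
go([.552,.027,.041])
w=snap('wrist','w5.png');d=snap('side','d5.png');
f=lambda q:cv2.resize(q,(400,300),interpolation=cv2.INTER_CUBIC)
cv2.imwrite('pics/c5.png',np.hstack([f(w),f(d[170:290,225:385])])[:,:,::-1])
E
```

```text
time: 16.5
tool_pos: [0.5252, -0.0656, 0.192]
tcp_rot: [-0.405, 3.113, -0.001]
wrist_force: [0.4, -0.5, -2.1]
width: 0.143
grip_force: 97.8
time: 17.3
tool_pos: [0.5486, 0.0266, 0.1172]
tcp_rot: [0.404, -3.109, -0.001]
wrist_force: [-0.4, 0.0, -1.5]
width: 0.142
grip_force: 97.8
pos [548.6  26.6 117.2] tooly 104.8 tilt 0.4 q6 -1.83 F [-0.4  0.  -1.5] w 12.1 g 97.8
shift mm [-3.9 -0.6 76.2] tool x,y,z [[-0.97, -0.26, 0.01], [-0.26, 0.97, 0.0], [-0.01, -0.0, -1.0]]
```

View pics/c5.png

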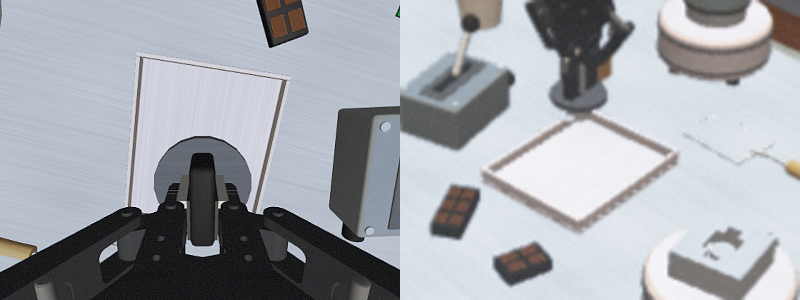

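The cap is held upright above the tray, centred between its side walls, and the neck is open in the side view. I'll lower it gently.

```bash
python3 -m inch '[-1,0,15,0,0,0,5, -1,0,20,0,0,0,5, -1,0,18,0,0,0,5, 0,0,10,0,0,0,5, 0,0,5,0,0,0,5, 0,0,3,0,0,0,5, 0,0,1.5,0,0,0,5, 0,0,0,0,0,0,5]' 100
python3 -m inch '[0,0,1,0,0,0,5, 0,0,0.5,0,0,0,5, 0,0,0.5,0,0,0,5, 0,0,0.5,0,0,0,5, 0,0,0.5,0,0,0,5, 0,0,0,0,0,0,5, 0,0,0,0,0,0,5, 0,0,0,0,0,0,5]' 100
```

```text
time: 18.2
tool_pos: [0.555, 0.0281, 0.0482]
tcp_rot: [-0.405, 3.114, -0.0]
wrist_force: [-0.0, 0.3, -2.1]
width: 0.145
grip_force: 97.8
time: 19.0
tool_pos: [0.5545, 0.0281, 0.0446]
tcp_rot: [-0.405, 3.115, -0.0]
wrist_force: [-0.5, 0.6, -1.1]
width: 0.144
grip_force: 97.8
```

```bash
python3 -m inch '[0,0,0.5,0,0,0,5, 0,0,0.5,0,0,0,5, 0,0,0.5,0,0,0,5, 0,0,0.5,0,0,0,5, 0,0,0.5,0,0,0,5, 0,0,0,0,0,0,5, 0,0,0,0,0,0,5, 0,0,0,0,0,0,5]' 100
```

```text
time: 19.8
tool_pos: [0.5545, 0.0281, 0.0421]
tcp_rot: [0.405, -3.115, 0.0]
wrist_force: [-0.7, -0.5, -1.7]
width: 0.148
grip_force: 97.8
```

```bash
python3 -m inch '[0,0,0.5,0,0,0,5, 0,0,0.5,0,0,0,5, 0,0,0.5,0,0,0,5, 0,0,0,0,0,0,5, 0,0,0,0,0,0,5, 0,0,0,0,0,0,5, 0,0,0,0,0,0,5, 0,0,0,0,0,0,5]' 100
```

```text
time: 20.6
tool_pos: [0.5546, 0.0282, 0.0412]
tcp_rot: [-0.405, 3.115, -0.0]
wrist_force: [-3.2, -0.5, 6.5]
width: 0.144
grip_force: 98.7
```

```bash
python3 -m inch '[0,0,-0.5,0,0,0,5, 0,0,0,0,0,0,5, 0,0,0,0,0,0,5, 0,0,0,0,0,0,18, 0,0,0,0,0,0,24, 0,0,0,0,0,0,34, 0,0,0,0,0,0,44, 0,0,0,0,0,0,44]' 20
python3 -m inch '[0,0,-5,0,0,0,44, 0,0,-15,0,0,0,44, 0,0,-30,0,0,0,44, 0,0,-40,0,0,0,44, 0,0,-40,0,0,0,44, 0,0,-30,0,0,0,44, 40,0,0,0,0,0,44, 0,0,0,0,0,0,44]'
python3 - <<'E'
from h import *
w=snap('wrist','w6.png');d=snap('side','d6.png');s=snap('scene','s6.png')
f=lambda q:cv2.resize(q,(400,300),interpolation=cv2.INTER_CUBIC)
cv2.imwrite('pics/c6.png',np.vstack([np.hstack([f(w),f(d[170:290,225:385])]),np.hstack([f(s),f(d)])])[:,:,::-1])
E
```

```text
time: 21.4
tool_pos: [0.5545, 0.0281, 0.041]
tcp_rot: [0.405, -3.115, 0.0]
wrist_force: [0.5, 0.4, 0.1]
width: 0.516
grip_force: 0.0
time: 22.2
tool_pos: [0.5129, 0.0174, 0.2029]
tcp_rot: [0.405, -3.115, 0.001]
wrist_force: [0.4, -0.2, -0.5]
width: 0.512
grip_force: 0.0
```

View pics/c6.png

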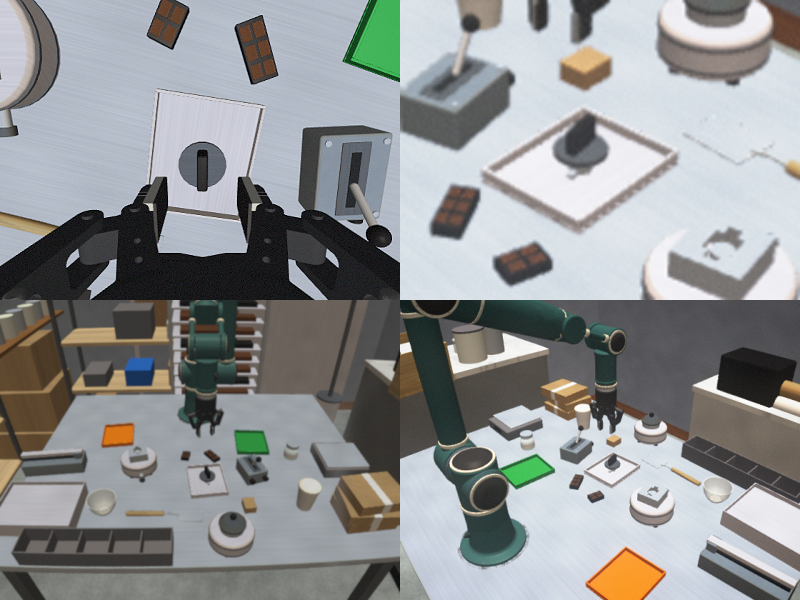

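The views show the cap upright on its stem near the tray's centre (wrist crop about (203,165)) and the neck open. The lever is at the far side (ball at (378,236)), nothing else has moved, and the gripper is clear.

```bash
python3 -c "
from workcell import job
print(job.finish_job())"
```

```text
the job is handed in; nothing more can be done
None
```

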